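# Weigh the vial carrier on the hand scale

## Robot

A 6-joint arm with a two-finger parallel gripper is mounted at the origin on the work surface. World frame = base frame: x ahead of the robot, y to its left, z up, the work surface at z = 0. Lengths are in m, angles in rad, forces in N, time in s.
With the tool pointing down it reaches from about 0.25 to 0.8 m from the base axis. Payload 8.5 kg.
Tool frame: the origin (TCP) lies between the finger pads; the fingertips stand 8 mm ahead of it and the grasp point (between the pads) lies 11 mm behind it; y points along the fingers, z is the direction in which the jaws open and shut, and the axes are right-handed (so a half turn about y gives the same grasp; the last joint's range is limited). The gripper opens to 85 mm and grips with 20 to 120 N. Pads are 22 mm wide; open, the fingers measure 114 mm over their backs; the gripper's body (76 mm by 85 mm) begins 54 mm behind the grasp point. The pads swing forward as they close: fully open they stand 13 mm farther back than shut.
Start: joints at [1.153, 0.238, -0.013, 1.319, 0, 1.571], TCP at [0.213, 0.48, 0.239] pointing down, gripper open.
Joint ranges: [-2.66, 2.66], [-1.03, 1.9], [-1.14, 1.46], [-1.82, 2.27], [-1.45, 1.34], [-3.14, 3.14]. Speed limits (rad/s): [2.22, 2.22, 2.79, 3.14, 3.14, 3.14].

## Interface

Orientations are given as a rotation vector (axis times angle).
In Python, from plant import status, imaging, robot gives the robot as it stands.
- The arm moves only by the shell command python3 -m handwheel 'ROWS'. ROWS is JSON, a list of rows, each a list of 3 entries, a list of its own where there are three numbers: the shift along the tool's x, y, z in mm, then the turn about the tool's y in degrees, then the gripper command: -1 is fully open, 1 is shut, values between are in proportion. A call has 1 to 20 rows; each row is the pose to reach, as a shift and turn from the pose measured when the call began, along the tool's axes at that moment; what a row does not reach only later rows make up. A row lasts 1/10 s, in which the tool goes at most 50 mm and 8.59 degrees, less where a joint would pass 70% of its speed; a pose out of reach is approached as far as the arm can. A call with a gripper value outside its range is refused whole. The fingers move at their own pace and stop on an object; the grip force is fixed at half the most. Time passes only in rows, so rows that repeat a pose let the fingers close. It gives the time, the measured TCP pose, the force and the opening at its end, in the units of the state.
- status.get_state(): the state, without advancing time (a new reading comes with each control period).
- imaging.snapshot(name): name is "side" or "top" or "wrist"; returns the picture (384x512x3 uint8, blue, green, red); there is no depth.
- imaging.camera_info(name): a dict with "fx", "fy", "cx", "cy" (pixels), "R" (3x3) and "t" (3): a world point X has camera coordinates R X + t. Camera axes: x right, y down, z forward; pixel columns grow to the right and rows downward; lengths in m; the calibration is good to about 2 mm. A picture is of the moment at which its call begins: read the wrist's pose just before it. camera_info takes no time and is no camera call; for the wrist camera it gives the pose at the moment of the call.
- robot.sign_off(): hands the job in, once; it reports no verdict.
The state is a dict: "clock": time; "joints": joint angles; "joint_velocities": joint speeds; "joint_torque": joint torques, N m; "position": TCP position; "eef_rot": TCP orientation; "ft_force": force on the tool from outside, world axes, zero at the start; "torque": the same for the moment, N m; "width": finger opening in m.
Only numpy, scipy, OpenCV 4.12 (cv2) and the standard library are available. Lean on these libraries where they do the work, as an engineer would, in place of code of your own. Each camera call takes 0.05 s, during which the arm holds its last target. There are 200 camera calls.

## Task

Take the sprung hand scale off its rest, hook it under the bail of the vial carrier and raise it slowly until the carrier just hangs clear of its mat, never more than 15 mm above it, and keep it hanging still for about two seconds so that the scale can be read. Then set the carrier gently back on the middle of its mat, unhook, and hang the scale back in its rest. Touch the carrier only with the hook, without shoving or leaning on it or stretching the scale past its red band, and leave the bottle, beaker and jar alone.

Things in the scene. Friction and masses are not known exactly. Their poses are not given: they have to be found in the camera images.
- scale: Hand scale, 150 g, upright, hanging in the rest. Origin: middle of its blue grip, a block 56 mm (scale x) by 20 mm (y) by 34 mm (z); pinch it across y from above. z up. Below the grip: thin neck to 29 mm below the origin, blue guard disc (radius 31, from 29 to 35 mm below), white round housing (radius 16, from 35 to 105 mm below), then a steel hook 68 mm long. The hook is in the scale's xz plane; its mouth opens towards +x.
- stretch (a joint): Extension of the scale's spring, m: how far the hook is drawn down out of the housing. 0 = hook fully in, about 0.001 with nothing hung; grows as the hook is pulled down. 140 N/m, lightly damped, so it bounces when jerked. The hook's yellow rod comes out of the housing as it stretches; a red band on the rod starts to show at 0.065, end stop at 0.075.
- hook_seat (a point): Point on the hook where the centre of a hung bail bar comes to lie, on the scale's axis; 165.5 mm below the scale's origin at zero extension; moves with the hook. Hook wire 5 mm thick: its lowest point is 8 mm below this point, the upturned tip is 17 mm towards scale +x and its top 13 mm above this point, the shank is 16 mm towards -x. Above this point the mouth is free up to 43 mm.
- rest: Steel fork stand, fixed. Origin: centre underside. Two level prongs along x, top face 160 mm above the origin, 14 mm wide, inner gap 42 mm, open at the end towards rest -x (prong ends at x = -40 mm), joined and carried by two thin posts at x = 58 to 75 mm. The scale's housing hangs between the prongs, its guard disc lies on them. Base plate 10 mm thick.
- rest_spot (a point): On the rest, the place of the scale's origin when it is hung home (195 mm above the rest's origin, centred between the prongs). The scale starts here, its x about along the rest's x; it is lifted a little and drawn out towards rest -x.
- mat: Blue mat, 180 x 150 x 4 mm, fixed to the bench. Origin: centre underside; x along its 180 mm side.
- carrier: Vial carrier, grey block full of amber vials, 80 mm (x) by 110 mm (y), block and vials 39 mm high, with a steel wire bail. Stands on the mat. Origin: centre underside, z up. Its mass differs every time and is not known: 0.25 to 0.75 kg.
- bail_mid (a point): Middle of the bail's bar (6 mm round wire) on the carrier, 85 mm above the carrier's origin. The bar runs along carrier y, level over 36 mm, then slopes down to the ends at y = +-53 mm; free space beneath and to both x sides. The robot's side is carrier -x. Hung on the hook, the carrier stretches the spring by its weight / 140 N/m (18 to 53 mm).
- wash_bottle: White bottle, radius 28, height 135 mm, loose; origin centre underside. Leave alone.
- beaker: Glass beaker, radius 30, height 75 mm, loose; origin centre underside. Leave alone.
- jar: Amber jar with black cap, radius 30, height 80 mm, loose; origin centre underside. Leave alone.
Things that resemble listed ones, but are neither listed nor needed, are in the scene too. There is more than one size of the scale; the job needs the middle-sized.

How it is judged:
On the way, in this order (a step that is already met when the one before it is completed fails the run):
1. the scale is off its rest (distance between scale and rest_spot above 0.05 m), for 0.2 s.
2. the carrier hangs on the hook, clear of its mat (2 mm or more), the spring still, for 1.5 s (contact force between carrier and mat below 0.05 N and z of carrier in the frame of mat above 0.006 m and value of joint stretch above 0.012 m and velocity of joint stretch between -0.02 and 0.02 m/s and linear speed of carrier below 0.03 m/s), for 1.5 s.
3. the carrier stands on its mat again, off the hook (z of carrier in the frame of mat between 0.0015 and 0.0065 m and horizontal distance between carrier and mat below 0.03 m and angle between carrier's own z axis and vertical below 0.06 rad and contact force between scale and carrier below 0.05 N and distance between hook_seat and bail_mid above 0.04 m), for 0.2 s.
At the end, for the whole second after the job is handed in: The carrier stands flat on its mat, within 30 mm of the mat's centre; the scale hangs upright and at rest in its fork, within 18 mm of its place; bottle, beaker and jar are within 20 mm of where they were (z of carrier in the frame of mat between 0.0015 and 0.0065 m and horizontal distance between carrier and mat below 0.03 m and angle between carrier's own z axis and vertical below 0.06 rad and distance between scale and rest_spot below 0.018 m and angle between scale's own z axis and vertical below 0.1 rad and linear speed of each of scale, carrier below 0.02 m/s and contact force between scale and carrier below 0.05 N and distance of each of wash_bottle, beaker, jar from where it was at the start of the episode below 0.02 m); the robot touches nothing.
It fails at once if the carrier is lifted more than 15 mm above its mat, or shoved more than 40 mm from the mat's centre (z of carrier in the frame of mat above 0.019 m or horizontal distance between carrier and mat above 0.04 m).
It fails at once if hook and carrier press on each other with more than 12 N, or the spring is stretched past its red band (65 mm) (contact force between scale and carrier above 12 N or value of joint stretch above 0.065 m).
It fails at once if the robot itself touches the carrier (contact force between any of the fingers, the arm and carrier above 0.5 N).
It fails at once if the carrier is set down hard (more than 25 N on the mat) or tips by more than 0.35 rad (contact force between carrier and mat above 25 N or angle between carrier's own z axis and vertical above 0.35 rad).
It fails at once if the bottle, beaker or jar is moved more than 20 mm or tipped (distance of any of wash_bottle, beaker, jar from where it was at the start of the episode above 0.02 m or angle between any of wash_bottle, beaker, jar's own z axis and vertical above 0.3 rad).
It also fails if it takes over 72 s, if anything falls off the work surface, if the arm or the gripper's body presses on something with over 40 N, if the wrist force passes 120 N, or if a joint passes its speed limit or range.

## Working session

There is one attempt and no reset: what is moved stays moved. The work goes in short steps, Python scripts to look and compute and a shell command to move; the robot and the scene stay as the last step left them, time stands still between calls to the robot, and variables do not carry over. Pictures are saved under pics/ and viewed, about 8 in all and at most 12, crops included, and the job is handed in when it is done.

```bash
mkdir -p pics; ls
python3 - <<'E'
from plant import status, imaging
import cv2,numpy as np
s=status.get_state()
print({k:np.round(v,3).tolist() for k,v in s.items()})
for n in("top","side","wrist"):
    im=imaging.snapshot(n);cv2.imwrite(f"pics/{n}0.png",im)
    c=imaging.camera_info(n);print(n,{k:np.round(v,3).tolist() for k,v in c.items()})
a=cv2.imread("pics/top0.png");b=cv2.imread("pics/side0.png")
E
```

```text
pics
{'clock': 0.0, 'joints': [1.153, 0.239, -0.014, 1.319, 0.0, 1.571], 'joint_velocities': [-0.001, 0.001, 0.003, 0.001, -0.0, 0.001], 'joint_torque': [0.003, -53.879, 34.644, 0.018, 0.0, 0.0], 'position': [0.213, 0.479, 0.239], 'eef_rot': [-1.547, 0.328, -0.328], 'ft_force': [-0.909, -0.248, 0.183], 'torque': [-0.001, 0.005, -0.028], 'width': 0.086}
top {'fx': 472.877, 'fy': 472.877, 'cx': 250.834, 'cy': 196.595, 'R': [[0.029, -1.0, 0.001], [-0.974, -0.028, -0.226], [0.226, 0.006, -0.974]], 't': [-0.017, 0.575, 1.164]}
side {'fx': 423.232, 'fy': 423.232, 'cx': 260.975, 'cy': 195.346, 'R': [[0.997, -0.077, 0.016], [-0.027, -0.525, -0.851], [0.074, 0.848, -0.526]], 't': [-0.549, 0.136, 1.167]}
wrist {'fx': 329.807, 'fy': 329.807, 'cx': 251.836, 'cy': 194.263, 'R': [[0.406, 0.914, -0.0], [0.873, -0.388, 0.297], [0.271, -0.121, -0.955]], 't': [-0.525, -0.037, 0.38]}
```

View pics/top0.png

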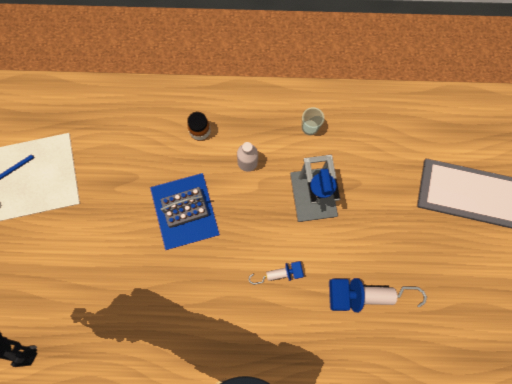

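View pics/side0.png

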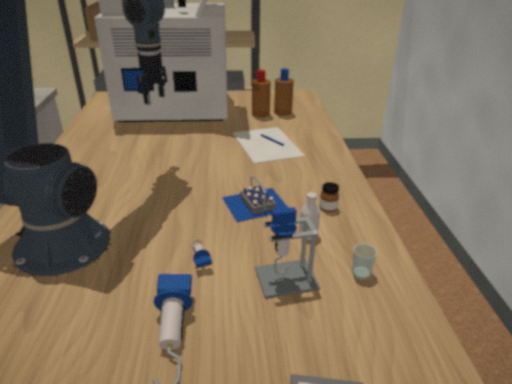

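The top view shows the mat and carrier at about (185,211), the rest with its scale at (318,188), the jar at (198,125), the bottle at (248,157) and the beaker at (312,122). The small and large scales lie on the bench as decoys. I'll zoom in on the parts that matter.

```bash
cat > h.py <<'E'
import numpy as np,cv2
from plant import status, imaging
from scipy.spatial.transform import Rotation as Ro
def ray(c,p):
    R=np.array(c['R']);t=np.array(c['t']);o=-R.T@t
    d=R.T@np.array([(p[0]-c['cx'])/c['fx'],(p[1]-c['cy'])/c['fy'],1.]);return o,d/np.linalg.norm(d)
def plane(c,p,z):
    o,d=ray(c,p);return o+d*(z-o[2])/d[2]
def tri(l):
    A=np.zeros((3,3));b=np.zeros(3);rs=[ray(c,p) for c,p in l]
    for o,d in rs:
        P=np.eye(3)-np.outer(d,d);A+=P;b+=P@o
    X=np.linalg.solve(A,b);return X,[float(np.linalg.norm((np.eye(3)-np.outer(d,d))@(X-o))*1000) for o,d in rs]
def proj(c,X):
    q=np.array(c['R'])@np.array(X)+np.array(c['t']);return np.array([c['fx']*q[0]/q[2]+c['cx'],c['fy']*q[1]/q[2]+c['cy']])
def blue(im):
    h=cv2.cvtColor(im,cv2.COLOR_BGR2HSV);return cv2.inRange(h,(105,150,50),(125,255,255))
def toolshift(dw):
    s=status.get_state();return Ro.from_rotvec(s['eef_rot']).inv().apply(dw)*1000
E
python3 - <<'E'
from h import *
T=cv2.imread("pics/top0.png");S=cv2.imread("pics/side0.png")
def crop(im,x,y,w,h):return cv2.resize(im[y:y+h,x:x+w],(400,300),interpolation=cv2.INTER_CUBIC)
g=np.vstack([np.hstack([crop(T,270,145,100,75),crop(T,140,170,100,75)]),np.hstack([crop(S,235,195,133,100),crop(S,215,170,100,75)])])
cv2.imwrite("pics/c1.png",g)
c=imaging.camera_info('top')
for n,im in(("top",T),("side",S)):
    k,l,st,ce=cv2.connectedComponentsWithStats(blue(im))
    for i in range(1,k):
        if st[i][4]>40: 
            r=cv2.minAreaRect(np.argwhere(l==i)[:,::-1].astype(np.float32))
            print(n,st[i].tolist(),ce[i].round(1),np.round(r[0],1),np.round(r[1],1),round(r[2],1))
E
```

```text
top [0, 156, 33, 23, 123] [ 15.7 166.3] [ 15.6 166.3] [ 3.1 38.8] 57.5
top [310, 169, 27, 29, 546] [322.9 184.2] [323.3 184.3] [24.7 26.9] 45.0
top [151, 174, 68, 75, 2105] [184.4 213.7] [183.9 211.1] [63.5 54.7] 74.9
top [287, 262, 16, 17, 169] [295.3 270. ] [294.2 270.2] [14.9 14.5] 77.5
top [330, 279, 34, 33, 980] [346.5 294.4] [346.5 295. ] [32. 33.] 90.0
side [123, 70, 20, 20, 274] [131.1  78.4] [132.5  79.5] [19. 19.] 90.0
side [282, 70, 5, 9, 43] [284.1  74. ] [284.  74.] [8. 4.] 90.0
side [225, 190, 70, 47, 1101] [266.1 214.1] [261.9 207.5] [75.6 39.9] 21.8
side [195, 251, 15, 15, 173] [201.8 258. ] [201.6 257.7] [13.7 14. ] 74.1
side [155, 275, 36, 34, 792] [173.7 288.4] [172.5 291.5] [33. 35.] 90.0
```

View pics/c1.png

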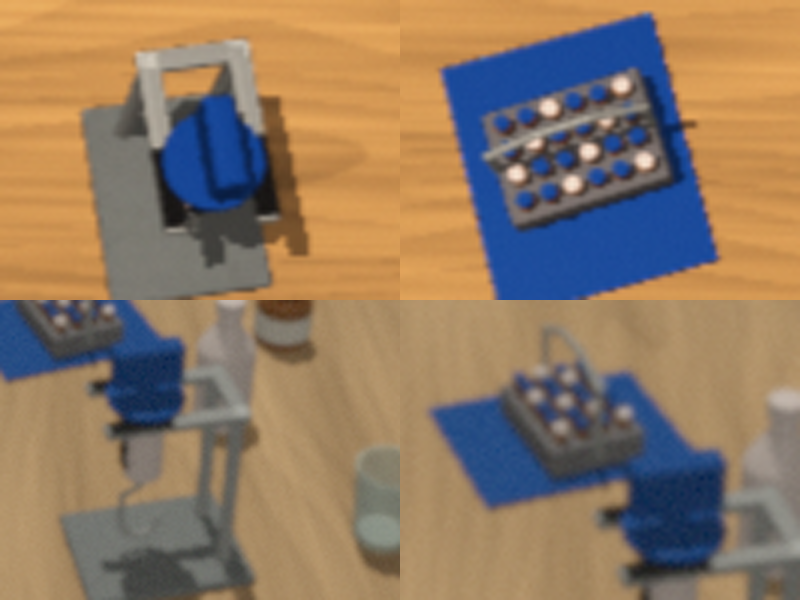

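The rest opens towards the robot, with its posts on the far side, and the grip runs roughly along the rest's axis. The bail bar runs across the carrier. Next I'll get rough world positions and work out the move for a close wrist view.

Run:
```python
from h import *
ct,cs=imaging.camera_info('top'),imaging.camera_info('side')
t=lambda x,y:(270+x/4,145+y/4); t2=lambda x,y:(140+(x-400)/4,170+y/4)
s1=lambda x,y:(235+x/3,195+(y-300)/3)
g,e=tri([(ct,t(225,145)),(cs,s1(147,348))]);print('griptop',g,e)
G=plane(ct,t(225,145),.212);print(G)
a=plane(ct,t(219,97),.212);b=plane(ct,t(233,192),.212);print('grip dir',np.degrees(np.arctan2(*(a-b)[1::-1])),np.linalg.norm(a-b))
for p in[(80,112),(108,298),(270,284)]:print('base',plane(ct,t(*p),.01))
for p in[(140,50),(245,42),(163,230),(277,215)]:print('prong',plane(ct,t(*p),.16))
M=[plane(ct,p,.004) for p in [t2(442,68),t2(652,14),(218.5,234.5),(165.5,247.5)]]
print('mat',np.round(M,3),np.mean(M,0), 'yaw',np.degrees(np.arctan2(*((M[0]-M[3]))[1::-1])))
print('bail',plane(ct,t2(487,156),.06),plane(ct,t2(650,108),.06), plane(ct,t2(568,128),.089))
s=status.get_state();R=Ro.from_rotvec(s['eef_rot']).as_matrix();print(R.round(3))
w=imaging.camera_info('wrist');print(-np.array(w['R']).T@w['t']-s['position'])
```

```text
griptop [ 0.58534491 -0.17409629  0.20761107] [1.0636582011117068, 1.063658201111573]
[ 0.58305284 -0.17338625  0.212     ]
grip dir 7.718696485959615 0.056873446680820366
base [ 0.65846435 -0.1056404   0.01      ]
base [ 0.52895242 -0.12579399  0.01      ]
base [ 0.54170062 -0.23493801  0.01      ]
prong [ 0.65573191 -0.13011287  0.16      ]
prong [ 0.66272126 -0.19430437  0.16      ]
prong [ 0.54350641 -0.1441816   0.16      ]
prong [ 0.55468066 -0.21241328  0.16      ]
mat [[0.609 0.277 0.004]
 [0.652 0.135 0.004]
 [0.483 0.084 0.004]
 [0.444 0.224 0.004]] [0.54698638 0.17982361 0.004     ] yaw 17.7332700713046
bail [0.53726139 0.23038048 0.06      ] [0.57229227 0.12622594 0.06      ] [0.55112545 0.1744665  0.089     ]
[[ 0.914 -0.     0.406]
 [-0.406 -0.001  0.914]
 [ 0.    -1.    -0.001]]
[-0.07060221  0.03168176  0.13498862]
```

Two independent cues put the scale at about (0.583, −0.174) with yaw about 7.5°, and the carrier at about (0.55, 0.175) with yaw about 18°. A small turn first will show which way the last joint moves.

```bash
python3 -m handwheel '[[[20,-10,-20],-5,-1],[[40,-20,-40],-8,-1]]'; python3 -c "
from h import *
print(status.get_state()['joints'])"
```

```text
clock: 0.35
position: [0.233, 0.4262, 0.2583]
eef_rot: [-1.563, 0.216, -0.214]
ft_force: [0.9, 0.6, 0.4]
width: 0.0857
[ 1.07052839e+00  1.67002828e-01 -5.71065472e-02  1.34965160e+00
 -1.22640080e-04  1.34414363e+00]
```

```bash
python3 -m handwheel '[[[40,-20,-50],-3,-1],[[80,-40,-99],-6,-1],[[120,-60,-149],-9,-1],[[160,-80,-198],-12,-1],[[200,-100,-248],-15,-1],[[239,-102,-297],-18,-1],[[279,-102,-347],-20,-1],[[319,-102,-396],-22,-1],[[359,-102,-446],-24,-1],[[399,-102,-495],-24,-1],[[399,-102,-495],-24,-1],[[399,-102,-495],-24,-1],[[399,-102,-495],-24,-1],[[399,-102,-495],-24,-1],[[399,-102,-495],-24,-1],[[399,-102,-495],-24,-1]]'; python3 -c "
from h import *
import json
s=status.get_state();print(s['joints'],Ro.from_rotvec(s['eef_rot']).as_matrix().round(3))
c=imaging.camera_info('wrist');im=imaging.snapshot('wrist');cv2.imwrite('pics/w1.png',im)
json.dump({k:np.array(v).tolist() for k,v in c.items()},open('w1.json','w'))
"
```

```text
clock: 1.95
position: [0.4831, -0.1574, 0.3614]
eef_rot: [-1.57, -0.113, 0.116]
ft_force: [-0.5, 0.2, -0.8]
width: 0.0851
[-0.31332707  0.20043652  0.24582077  1.61727912 -0.00274179 -0.45875866] [[ 0.989 -0.002 -0.145]
 [ 0.145 -0.002  0.989]
 [-0.002 -1.    -0.002]]
```

View pics/w1.png

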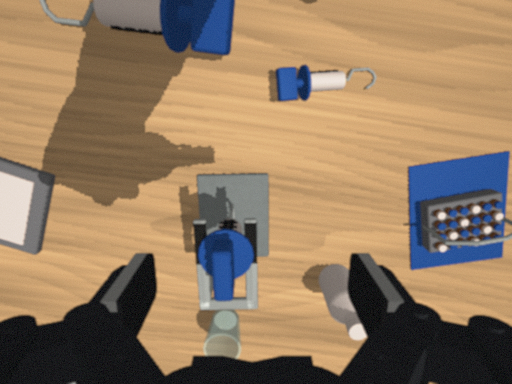

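The wrist view is flipped, so down in the image is away from the robot. The scale in its fork is at (225,262), and the carrier is at (465,222) with its bail bar along the far side. I'll zoom in to measure.

Run:
```python
import cv2,numpy as np
im=cv2.imread('pics/w1.png')
c=lambda x,y,w,h:cv2.resize(im[y:y+h,x:x+w],(w*5,h*5),interpolation=cv2.INTER_CUBIC)
a=c(185,215,80,100);b=c(402,150,80,100);a=np.hstack([a,c(432,165,80,100)])
a=cv2.convertScaleAbs(a,alpha=1.6,beta=10)
cv2.imwrite('pics/c2.png',a)
```

```text
(no output)
```

View pics/c2.png

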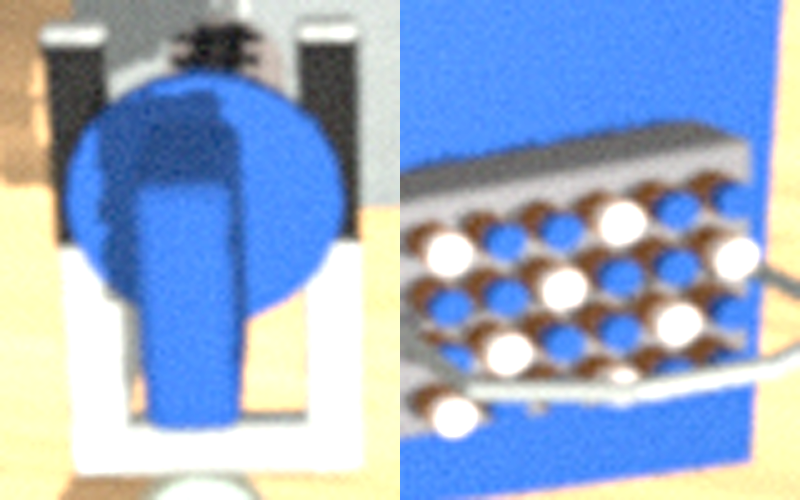

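Run:
```python
from h import *
import json
w=json.load(open('w1.json'));ct,cs=imaging.camera_info('top'),imaging.camera_info('side')
p=lambda x,y:(185+x/5,215+y/5); t=lambda x,y:(270+x/4,145+y/4); t2=lambda x,y:(140+(x-400)/4,170+y/4)
q=lambda x,y:(432+(x-400)/5,165+y/5)
s1=lambda x,y:(235+x/3,195+(y-300)/3)
X,e=tri([(w,p(192,306)),(ct,t(225,145))]);print('grip top',X,e)
X,e=tri([(w,p(192,306)),(ct,t(225,145)),(cs,s1(147,348))]);print('grip top3',X,e)
for z in(.205,.212):
    P=[plane(w,p(*k),z) for k in[(140,185),(240,185),(240,427),(150,428)]]
    m=np.mean(P,0);f=(P[2]+P[3]-P[0]-P[1])/2
    print(m,'yaw',np.degrees(np.arctan2(f[1],f[0])),np.linalg.norm(f),np.linalg.norm(P[0]-P[1]))
P=[plane(w,p(*k),.16) for k in[(105,45),(300,45),(308,415),(130,412)]]
print('prongs inner',np.round(P,4)); l=(P[3]-P[0]+P[2]-P[1])/2;print('yaw',np.degrees(np.arctan2(l[1],l[0])))
X,e=tri([(w,q(553,388)),(ct,t2(568,127))]);print('bail mid',X,e)
a,b=plane(w,q(475,385),.089),plane(w,q(630,392),.089);print(a,b,np.linalg.norm(a-b),np.degrees(np.arctan2(*(b-a)[1::-1])))
# carrier block top z: 
M=[plane(ct,k,.04) for k in[t2(483,115),t2(637,70),t2(673,165),t2(520,212)]];print('carr',np.round(M,3),np.mean(M,0))
```

```text
grip top [ 0.58243078 -0.17187285  0.21141447] [1.7295866948305214, 1.729586694830524]
grip top3 [ 0.58530737 -0.17232889  0.20646157] [2.0516635257227223, 2.0715114677150774, 1.3559890551088922]
[ 0.58614491 -0.17019886  0.205     ] yaw 7.899615689723033 0.05515551596656619 0.019568695228749478
[ 0.58184453 -0.17012951  0.212     ] yaw 7.899615689723081 0.05383129231829066 0.019098872246701547
prongs inner [[ 0.5512 -0.1976  0.16  ]
 [ 0.5449 -0.1552  0.16  ]
 [ 0.638  -0.1402  0.16  ]
 [ 0.6433 -0.182   0.16  ]]
yaw 9.348063565473
bail mid [0.56920287 0.18054499 0.04017903] [6.929752652314381, 6.929752652314192]
[0.56035623 0.12145965 0.089     ] [0.5562702  0.16363716 0.089     ] 0.04237497067878041 95.53337510670897
carr [[0.569 0.239 0.04 ]
 [0.603 0.138 0.04 ]
 [0.539 0.111 0.04 ]
 [0.504 0.21  0.04 ]] [0.55367018 0.17467954 0.04      ]
```

The grip estimates agree on about (0.583, −0.171, top 0.211) with yaw 8°, so I'll go to the grasp.

```bash
python3 -m handwheel '[[[40,30,-12],0,-1],[[80,70,-24],0,-1],[[98,100,-28],0,-1],[[98,115,-28],0,-1],[[98,135,-28],0,-1],[[98,155,-28],0,-1],[[98,168,-28],0,-1],[[98,174,-28],0,-1],[[98,174,-28],0,-1],[[98,174,-28],0,-1]]'; python3 -m handwheel '[[[0,0,0],0,1],[[0,0,0],0,1],[[0,0,0],0,1],[[0,0,0],0,1],[[0,0,0],0,1],[[0,0,0],0,1],[[0,0,0],0,1],[[0,0,0],0,1],[[0,0,0],0,1],[[0,0,0],0,1]]'; python3 -c "
from h import *
import json
c=imaging.camera_info('wrist');s=status.get_state();im=imaging.snapshot('wrist');t=imaging.snapshot('side')
json.dump({k:np.array(v).tolist() for k,v in c.items()},open('w2.json','w'))
cv2.imwrite('pics/c3.png',np.hstack([cv2.resize(im,(450,338)),cv2.resize(t[150:300,220:355],(304,338))]));cv2.imwrite('pics/w2.png',im)
print(Ro.from_rotvec(s['eef_rot']).as_matrix().round(3))
"
```

```text
clock: 3.0
position: [0.5842, -0.1704, 0.1885]
eef_rot: [-1.57, -0.115, 0.116]
ft_force: [1.0, 0.9, 0.2]
width: 0.0851
clock: 4.0
position: [0.5844, -0.1705, 0.1888]
eef_rot: [-1.571, -0.115, 0.115]
ft_force: [-0.6, -1.0, 5.7]
width: 0.0192
[[ 0.989  0.    -0.146]
 [ 0.146 -0.003  0.989]
 [-0.    -1.    -0.003]]
```

View pics/c3.png

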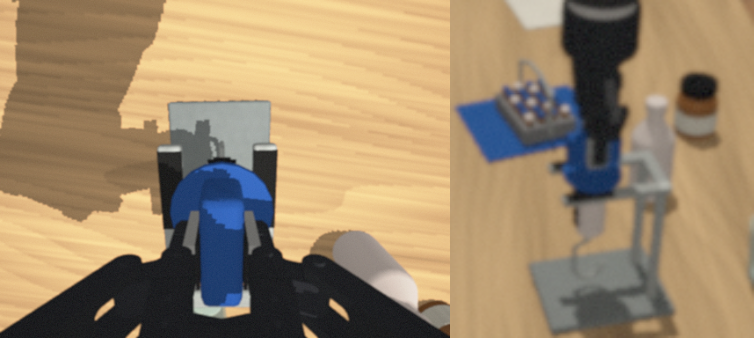

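The grip holds at a width of 19 mm and is centred. The side view shows the housing still between the prongs. Next I'll lift 15 mm and draw it out.

```bash
python3 -m handwheel '[[[0,-4,0],0,1],[[0,-8,0],0,1],[[0,-12,0],0,1],[[0,-15,0],0,1],[[-10,-15,0],0,1],[[-25,-15,0],0,1],[[-40,-15,0],0,1],[[-55,-15,0],0,1],[[-75,-15,0],0,1],[[-95,-15,0],0,1],[[-110,-15,0],0,1],[[-110,-15,0],0,1]]'; python3 -m handwheel '[[[0,-40,20],0,1],[[0,-85,50],0,1],[[5,-130,90],0,1],[[15,-160,130],0,1],[[25,-160,165],0,1],[[33,-160,185],0,1],[[33,-160,185],0,1],[[33,-160,185],0,1],[[33,-160,185],0,1]]';  python3 -c "
from h import *
import json
c=imaging.camera_info('wrist');s=status.get_state();im=imaging.snapshot('wrist');t=imaging.snapshot('side')
json.dump({k:np.array(v).tolist() for k,v in c.items()},open('w3.json','w'))
cv2.imwrite('pics/w3.png',im);cv2.imwrite('pics/s3.png',t);u=imaging.snapshot('top');cv2.imwrite('pics/t3.png',u)
a=cv2.resize(im[150:300,300:500],(600,450),interpolation=cv2.INTER_CUBIC)
cv2.imwrite('pics/c4.png',np.hstack([a,cv2.resize(t[100:325,200:300],(200,450))]))
"
```

```text
clock: 5.3
position: [0.4734, -0.1867, 0.2041]
eef_rot: [-1.571, -0.114, 0.115]
ft_force: [0.5, -0.9, -1.5]
width: 0.0191
clock: 6.2
position: [0.4792, 0.0011, 0.3633]
eef_rot: [-1.571, -0.114, 0.115]
ft_force: [0.7, 0.5, -1.1]
width: 0.019
```

View pics/c4.png

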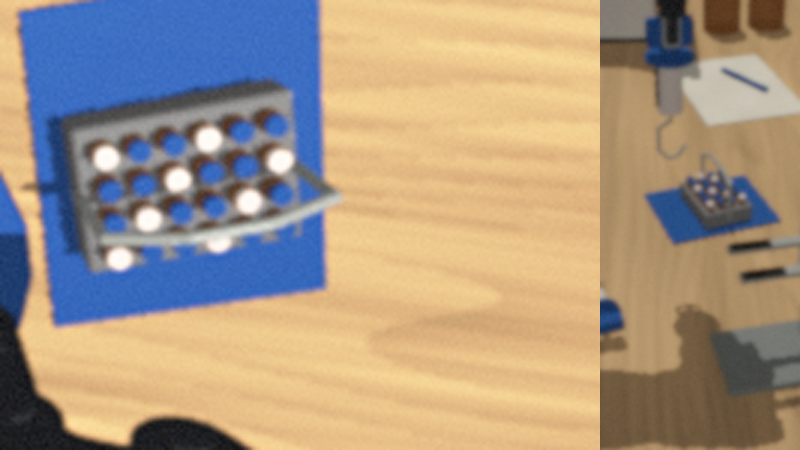

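The carrier is now clear in view. The bail bar runs from crop (105,240) to (338,197), with its middle near (220,231). I'll triangulate it with the top view.

Run:
```python
from h import *
import json
w=json.load(open('w3.json'));ct=imaging.camera_info('top')
q=lambda x,y:(300+x/3,150+y/3);t2=lambda x,y:(140+(x-400)/4,170+y/4)
s4=lambda x,y:(215+(x-400)/4,170+(y-300)/4); cs=imaging.camera_info('side')
for n,a,b in[('mid',q(220,231),t2(568,127)),('L',q(105,240),t2(650,108)),('R',q(338,197),t2(487,156))]:
    print(n,tri([(w,a),(ct,b)]),plane(w,a,.089))
M=[plane(w,q(*k),.004) for k in[(20,12),(318,0),(325,287),(55,325)]];print('mat',np.round(M,4))
M=[plane(w,q(*k),.004) for k in[(55,325),(325,287)]];d=M[1]-M[0];print('mat far edge',d,np.degrees(np.arctan2(-d[0],d[1])),np.linalg.norm(d))
d=plane(w,q(338,197),.07)-plane(w,q(105,240),.07);print('bail yaw',np.degrees(np.arctan2(-d[0],d[1])),np.linalg.norm(d))
# block front top edge
d=plane(w,q(290,92),.03)-plane(w,q(68,130),.03);print('block yaw',np.degrees(np.arctan2(-d[0],d[1])),np.linalg.norm(d))
# silhouettes of bail in the top image
T=cv2.imread('pics/t3.png');print(T.shape)
cv2.imwrite('pics/c5.png',np.hstack([cv2.resize(T[185:230,150:225],(600,360),interpolation=cv2.INTER_CUBIC)]))
```

```text
mid (array([0.55008232, 0.17434879, 0.09264918]), [0.9832022019952728, 0.983202201995492]) [0.55047494 0.17636766 0.089     ]
L (array([0.56283007, 0.12399805, 0.09268929]), [2.425416856377581, 2.425416856377362]) [0.56221184 0.12654663 0.089     ]
R (array([0.53049111, 0.22606318, 0.08430346]), [1.972991030025093, 1.9729910300250575]) [0.52710357 0.22377267 0.089     ]
mat [[0.4797 0.0851 0.004 ]
 [0.4521 0.2318 0.004 ]
 [0.6051 0.2802 0.004 ]
 [0.6495 0.1383 0.004 ]]
mat far edge [-4.44172714e-02  1.41842378e-01 -5.55111512e-17] 17.387701035362767 0.14863429696074879
bail yaw 19.85462385171937 0.10816802938295939
block yaw 18.62911407357844 0.10899424651877801
(384, 512, 3)
```

View pics/c5.png

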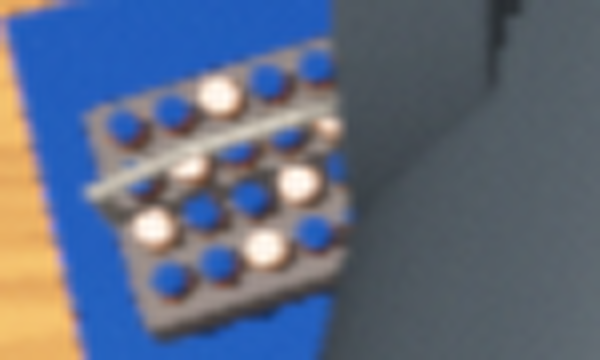

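The bail middle is at (0.550, 0.1755, ~0.090) with yaw about 19°. I'll move to a pre-hook pose 70 mm short of it, then check hook against bail in the side view.

```bash
python3 -m handwheel '[[[7,10,40],-3,1],[[14,30,80],-6,1],[[20,60,120],-9,1],[[27,90,149],-11,1],[[27,115,149],-11,1],[[27,132,149],-11,1],[[27,139,149],-11,1],[[27,139,149],-11,1],[[27,139,149],-11,1]]';  python3 -c "
from h import *
import json
c=imaging.camera_info('wrist');s=status.get_state();im=imaging.snapshot('wrist');t=imaging.snapshot('side')
json.dump({k:np.array(v).tolist() for k,v in c.items()},open('w4.json','w'))
cv2.imwrite('pics/w4.png',im);cv2.imwrite('pics/s4.png',t)
print(s['position'],Ro.from_rotvec(s['eef_rot']).as_matrix().round(3))
cv2.imwrite('pics/c6.png',np.hstack([cv2.resize(t[120:230,200:300],(500,550),interpolation=cv2.INTER_CUBIC),cv2.resize(im[150:384,190:320],(300,550))]))
"
```

```text
clock: 7.25
position: [0.4848, 0.1513, 0.2248]
eef_rot: [-1.558, -0.263, 0.263]
ft_force: [-0.2, -1.4, -1.7]
width: 0.0188
[0.48481193 0.15129809 0.22478821] [[ 0.944  0.    -0.329]
 [ 0.329 -0.003  0.944]
 [-0.001 -1.    -0.003]]
```

View pics/c6.png

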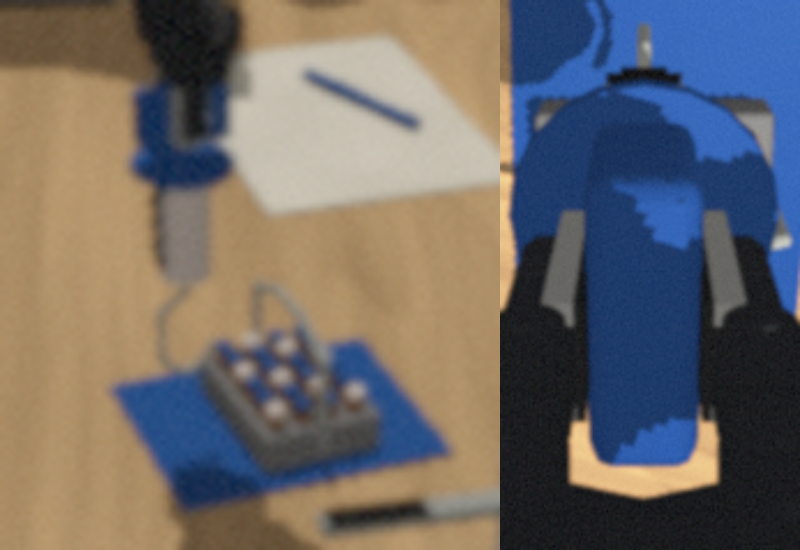

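Run:
```python
from h import *
c=imaging.camera_info('side');p=np.array([.4848,.1513,.2310]);u=np.array([.944,.329,0])
cr=lambda X:((proj(c,X)-[200,120])*5).round(0)
for n,dx,dz in[('grip top',0,.017),('guard mid',0,-.032),('housing bottom',0,-.105),('shank',-.016,-.15),('hook bottom',0,-.1745),('tip top',.017,-.1535),('seat',0,-.1665)]:
    print(n,cr(p+dx*u+[0,0,dz]))
print('bail mid',cr([.550,.1755,.089]), cr([.550,.1755,.092])); v=np.array([-.329,.944,0])
for k in(-.053,-.018,.018,.053):print(k,cr(np.array([.55,.1755,.089])+k*v))
```

```text
grip top [175.  82.]
guard mid [176. 161.]
housing bottom [178. 271.]
shank [155. 341.]
hook bottom [180. 370.]
tip top [205. 335.]
seat [180. 359.]
bail mid [284. 302.] [284. 298.]
-0.053 [318. 343.]
-0.018 [295. 316.]
0.018 [272. 289.]
0.053 [251. 264.]
```

The predicted hook and bail positions match the side picture to about 1 px with the same small bias, so the relative offset of 69 mm holds. The hook tip passes about 9 mm under the bar, so I'll advance.

```bash
python3 -m handwheel '[[[6,0,0],0,1],[[14,0,0],0,1],[[22,0,0],0,1],[[30,0,1],0,1],[[38,0,1],0,1],[[46,0,1],0,1],[[54,0,1],0,1],[[61,0,1],0,1],[[66,0,1],0,1],[[69,0,1],0,1],[[69,0,1],0,1],[[69,0,1],0,1],[[69,0,1],0,1]]';  python3 -c "
from h import *
t=imaging.snapshot('side');w=imaging.snapshot('wrist');s=status.get_state()
cv2.imwrite('pics/s5.png',t);cv2.imwrite('pics/w5.png',w);print(s['position'],s['ft_force'])
cv2.imwrite('pics/c7.png',np.hstack([cv2.resize(t[120:230,200:300],(500,550),interpolation=cv2.INTER_CUBIC),cv2.resize(w[150:384,190:320],(300,550))]))
"
```

```text
clock: 8.65
position: [0.5496, 0.1751, 0.2252]
eef_rot: [-1.557, -0.264, 0.263]
ft_force: [-0.1, 0.2, -1.8]
width: 0.0191
[0.54962106 0.17509506 0.22520288] [ 0.13191907  1.03484126 -1.59181831]
```

View pics/c7.png

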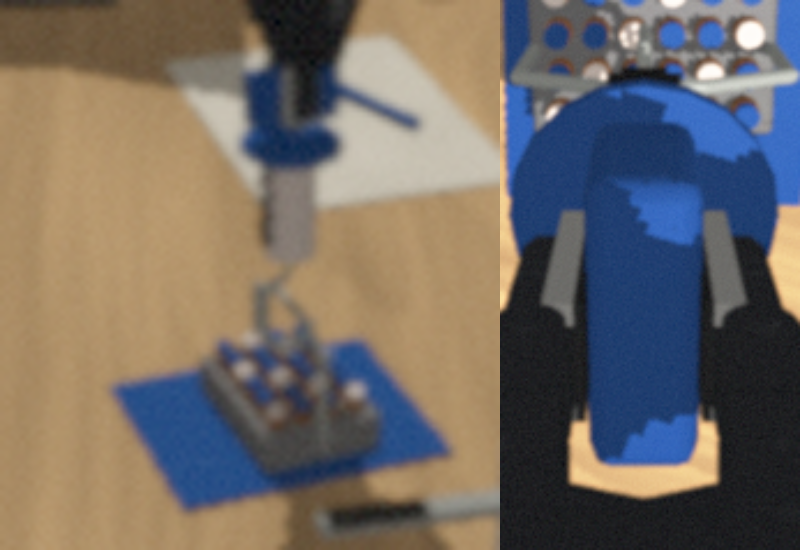

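The hook is through under the bar and centred along it. Before raising, I'll write a readout with averaged force and sub-pixel carrier motion in the side view. The first 34 mm is the approach and initial stretch.

```bash
cat > meas.py <<'E'
from h import *
ref=cv2.cvtColor(cv2.imread('pics/s5.png'),cv2.COLOR_BGR2GRAY)
fz=[];tq=[];im=[]
for i in range(5):
    im.append(imaging.snapshot('side'));s=status.get_state();fz.append(s['ft_force'][2]);tq.append(s['joint_torque'][1:3])
g=cv2.cvtColor(np.mean(im,0).astype(np.uint8),cv2.COLOR_BGR2GRAY)
x0,y0,x1,y1=242,188,278,215
M=np.eye(2,3,dtype=np.float32)
try:
    cc,M=cv2.findTransformECC(ref[y0:y1,x0:x1],g[y0-12:y1+12,x0-12:x1+12],np.array([[1,0,12],[0,1,12]],np.float32),cv2.MOTION_TRANSLATION,(3,100,1e-5),None,3)
except cv2.error as e: cc=-1
P=np.array([.54,.175,.03]);c=imaging.camera_info('side');k=(proj(c,P+[0,0,.01])-proj(c,P))[1]/10
print('t',round(s['clock'],2),'z',round(s['position'][2],4),'fz',np.mean(fz).round(2),np.std(fz).round(2),'tq',np.mean(tq,0).round(2),'px',(M[:,2]-12).round(2),'rise mm',round((M[1,2]-12)/k,1),round(cc,3))
cv2.imwrite('pics/last.png',np.mean(im,0).astype(np.uint8))
E
python3 meas.py; python3 -m handwheel '[[[0,-2,0],0,1],[[0,-4,0],0,1],[[0,-6,0],0,1],[[0,-8,0],0,1],[[0,-10,0],0,1],[[0,-12,0],0,1],[[0,-14,0],0,1],[[0,-16,0],0,1],[[0,-18,0],0,1],[[0,-20,0],0,1],[[0,-22,0],0,1],[[0,-24,0],0,1],[[0,-26,0],0,1],[[0,-28,0],0,1],[[0,-30,0],0,1],[[0,-32,0],0,1],[[0,-34,0],0,1],[[0,-34,0],0,1]]'; python3 meas.py
```

```text
t 9.0 z 0.2251 fz -1.93 0.41 tq [-62.16  35.33] px [-0.02  0.01] rise mm -0.0 0.993
clock: 10.8
position: [0.5497, 0.1752, 0.2593]
eef_rot: [-1.557, -0.264, 0.263]
ft_force: [-0.8, 0.3, -2.8]
width: 0.0194
t 11.05 z 0.259 fz -3.24 0.51 tq [-62.84  36.39] px [ 0.03 -0.01] rise mm 0.0 0.971
```

The force rose by 1.3 N, so about 9 mm of stretch with contact at about 25 mm as predicted. I'll keep raising in small steps.

```bash
python3 -m handwheel '[[[0,-1,0],0,1],[[0,-2,0],0,1],[[0,-3,0],0,1],[[0,-4,0],0,1],[[0,-5,0],0,1],[[0,-6,0],0,1],[[0,-7,0],0,1],[[0,-8,0],0,1],[[0,-9,0],0,1],[[0,-10,0],0,1],[[0,-11,0],0,1],[[0,-12,0],0,1],[[0,-12,0],0,1]]'; python3 meas.py
```

```text
clock: 12.35
position: [0.5497, 0.1752, 0.2711]
eef_rot: [-1.557, -0.264, 0.263]
ft_force: [-0.3, 0.7, -3.9]
width: 0.0189
t 12.6 z 0.271 fz -4.91 0.52 tq [-63.67  37.06] px [ 0.04 -0.04] rise mm 0.2 0.961
```

```bash
python3 -m handwheel '[[[0,-1,0],0,1],[[0,-2,0],0,1],[[0,-3,0],0,1],[[0,-4,0],0,1],[[0,-5,0],0,1],[[0,-6,0],0,1],[[0,-6,0],0,1]]'; python3 meas.py;  python3 -m handwheel '[[[0,-1,0],0,1],[[0,-2,0],0,1],[[0,-3,0],0,1],[[0,-4,0],0,1],[[0,-5,0],0,1],[[0,-5,0],0,1]]'; python3 meas.py
```

```text
clock: 13.3
position: [0.5497, 0.1753, 0.2771]
eef_rot: [-1.557, -0.264, 0.263]
ft_force: [1.0, 0.5, -5.5]
width: 0.0195
t 13.55 z 0.2769 fz -5.87 0.75 tq [-64.13  37.4 ] px [ 0.01 -0.04] rise mm 0.1 0.961
clock: 14.15
position: [0.5496, 0.1753, 0.282]
eef_rot: [-1.557, -0.264, 0.263]
ft_force: [1.1, 0.8, -6.5]
width: 0.0188
t 14.4 z 0.2819 fz -6.2 0.39 tq [-64.51  37.68] px [ 0.04 -0.07] rise mm 0.3 0.952
```

```bash
for i in 1 2; do python3 -m handwheel '[[[0,-1,0],0,1],[[0,-2,0],0,1],[[0,-3,0],0,1],[[0,-4,0],0,1],[[0,-4,0],0,1]]' | head -1; python3 meas.py;done
```

```text
clock: 14.9
t 15.15 z 0.2858 fz -7.24 0.31 tq [-64.82  37.9 ] px [ 0.06 -0.08] rise mm 0.3 0.951
clock: 15.65
t 15.9 z 0.2898 fz -6.95 0.23 tq [-65.12  38.21] px [ 0.07 -0.13] rise mm 0.5 0.94
```

```bash
for i in 1 2; do python3 -m handwheel '[[[0,-1,0],0,1],[[0,-2,0],0,1],[[0,-3,0],0,1],[[0,-3,0],0,1]]' | head -1; python3 meas.py;done
```

```text
clock: 16.3
t 16.55 z 0.2928 fz -7.84 0.8 tq [-65.14  38.21] px [ 0.28 -0.45] rise mm 1.7 0.938
clock: 16.95
t 17.2 z 0.2957 fz -7.19 0.19 tq [-65.28  38.35] px [ 0.5  -0.82] rise mm 3.1 0.925
```

Lift-off came at z ≈ 0.290, where the torque flattens and the picture starts to move. The carrier is now about 5 mm up. I'll add 2 mm and hold still.

```bash
python3 -m handwheel '[[[0,-1,0],0,1],[[0,-2,0],0,1],[[0,-2,0],0,1],[[0,-2,0],0,1],[[0,-2,0],0,1],[[0,-2,0],0,1],[[0,-2,0],0,1],[[0,-2,0],0,1],[[0,-2,0],0,1],[[0,-2,0],0,1],[[0,-2,0],0,1],[[0,-2,0],0,1],[[0,-2,0],0,1],[[0,-2,0],0,1],[[0,-2,0],0,1],[[0,-2,0],0,1],[[0,-2,0],0,1],[[0,-2,0],0,1],[[0,-2,0],0,1],[[0,-2,0],0,1]]' | head -2; python3 meas.py
python3 - <<'E'
from h import *
t=cv2.imread('pics/last.png');w=imaging.snapshot('wrist')
cv2.imwrite('pics/c8.png',np.hstack([cv2.resize(t[120:230,200:300],(500,550),interpolation=cv2.INTER_CUBIC),cv2.resize(w[150:384,190:320],(300,550))]))
E
```

```text
clock: 19.2
position: [0.5495, 0.1753, 0.2977]
t 19.45 z 0.2977 fz -7.76 0.28 tq [-65.22  38.3 ] px [ 0.42 -1.24] rise mm 4.6 0.909
```

View pics/c8.png

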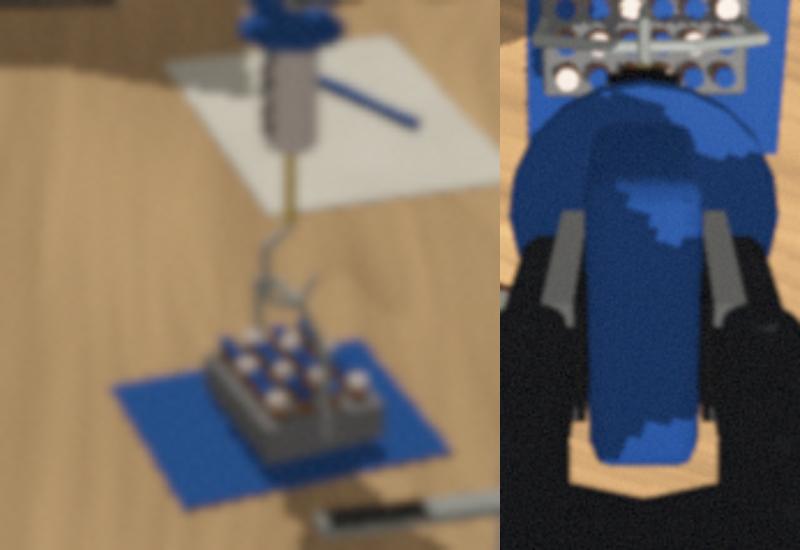

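The carrier hangs clear and still, with its shadow gap visible and only yellow rod showing. I'll hold another 1.6 s to be sure, then lower gently.

```bash
python3 -m handwheel '[[[0,0,0],0,1],[[0,0,0],0,1],[[0,0,0],0,1],[[0,0,0],0,1],[[0,0,0],0,1],[[0,0,0],0,1],[[0,0,0],0,1],[[0,0,0],0,1],[[0,0,0],0,1],[[0,0,0],0,1],[[0,0,0],0,1],[[0,0,0],0,1],[[0,0,0],0,1],[[0,0,0],0,1],[[0,0,0],0,1],[[0,0,0],0,1]]' | head -2; python3 meas.py; python3 -m handwheel '[[[0,0.5,0],0,1],[[0,1.5,0],0,1],[[0,2.5,0],0,1],[[0,3.5,0],0,1],[[0,4.5,0],0,1],[[0,5.5,0],0,1],[[0,6.5,0],0,1],[[0,7.5,0],0,1],[[0,8.5,0],0,1],[[0,9.5,0],0,1],[[0,10.5,0],0,1],[[0,12,0],0,1],[[0,13,0],0,1],[[0,13,0],0,1]]' | head -2; python3 meas.py
```

```text
clock: 21.1
position: [0.5496, 0.1753, 0.2977]
t 21.35 z 0.2977 fz -7.58 0.39 tq [-65.22  38.3 ] px [ 0.39 -1.24] rise mm 4.6 0.911
clock: 22.75
position: [0.5496, 0.1752, 0.2846]
t 23.0 z 0.2847 fz -6.52 0.28 tq [-64.52  37.7 ] px [ 0.2  -0.23] rise mm 0.8 0.957
```

```bash
python3 -m handwheel '[[[0,3,0],0,1],[[0,6,0],0,1],[[0,9,0],0,1],[[0,12,0],0,1],[[0,15,0],0,1],[[0,18,0],0,1],[[0,21,0],0,1],[[0,24,0],0,1],[[0,27,0],0,1],[[0,30,0],0,1],[[0,33,0],0,1],[[0,36,0],0,1],[[0,39,0],0,1],[[0,42,0],0,1],[[0,45,0],0,1],[[0,48,0],0,1],[[0,51,0],0,1],[[0,54,0],0,1],[[0,57,0],0,1],[[0,59,0],0,1]]' | head -2; python3 meas.py
python3 - <<'E'
from h import *
t=cv2.imread('pics/last.png');w=imaging.snapshot('wrist')
cv2.imwrite('pics/c9.png',np.hstack([cv2.resize(t[120:230,200:300],(500,550),interpolation=cv2.INTER_CUBIC),cv2.resize(w[150:384,190:320],(300,550))]))
E
```

```text
clock: 25.0
position: [0.5496, 0.175, 0.2254]
t 25.25 z 0.2259 fz -1.8 0.53 tq [-62.28  35.39] px [0.17 0.38] rise mm -1.4 0.977
```

View pics/c9.png

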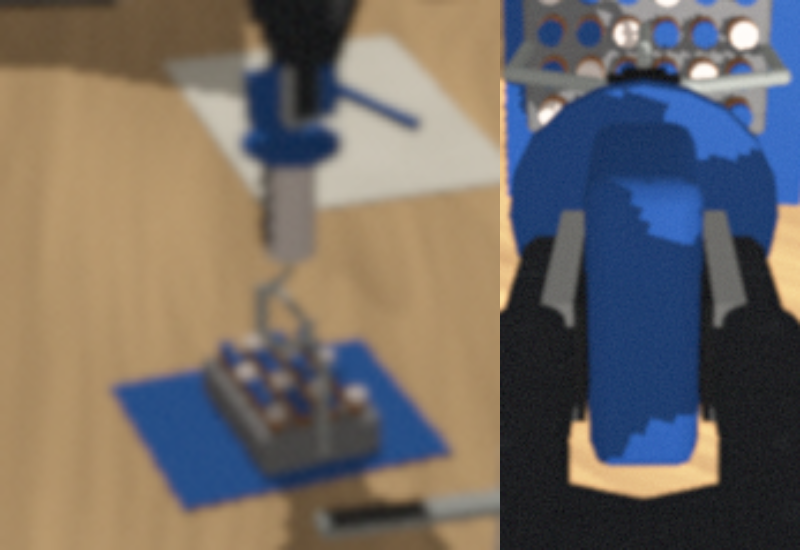

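The carrier is back on its mat, the hook is slack and the bar is well above the tip. I'll back the hook out.

```bash
python3 -m handwheel '[[[-3,0,0],0,1],[[-8,0,0],0,1],[[-14,0,0],0,1],[[-20,0,0],0,1],[[-27,0,0],0,1],[[-34,0,0],0,1],[[-41,0,0],0,1],[[-49,0,0],0,1],[[-57,0,0],0,1],[[-65,0,0],0,1],[[-73,0,0],0,1],[[-80,0,0],0,1],[[-80,0,0],0,1],[[-80,0,0],0,1],[[-80,0,0],0,1]]'; python3 meas.py
python3 - <<'E'
from h import *
s=status.get_state();R=Ro.from_rotvec(s['eef_rot']).as_matrix()
for P in[[.4734,-.1867,.34],[.4734,-.1867,.2041]]:print(R.T@(np.array(P)-s['position'])*1000)
print(R.round(3))
E
```

```text
clock: 26.8
position: [0.4745, 0.1489, 0.226]
eef_rot: [-1.557, -0.264, 0.263]
ft_force: [0.5, -0.3, -1.7]
width: 0.0193
t 27.05 z 0.2258 fz -1.69 0.37 tq [-51.08  34.96] px [0.2  0.11] rise mm -0.4 0.897
[-111.42999956 -113.26920322 -316.77647117]
[-111.42128595   22.6302237  -316.38190054]
[[ 0.944  0.001 -0.329]
 [ 0.33  -0.003  0.944]
 [-0.    -1.    -0.003]]
```

```bash
python3 -m handwheel '[[[0,-40,0],0,1],[[-10,-70,-30],1,1],[[-24,-90,-70],3,1],[[-38,-95,-110],5,1],[[-52,-95,-150],7,1],[[-66,-95,-190],9,1],[[-80,-95,-230],11,1],[[-96,-95,-272],11,1],[[-111,-95,-317],11,1],[[-111,-60,-317],11,1],[[-111,-20,-317],11,1],[[-111,10,-317],11,1],[[-111,22,-317],11,1],[[-111,22,-317],11,1],[[-111,22,-317],11,1],[[-111,22,-317],11,1]]'
python3 - <<'E'
from h import *
s=status.get_state();R=Ro.from_rotvec(s['eef_rot']).as_matrix()
for P in[[.5844,-.1705,.2041],[.5844,-.1705,.1888]]:print(R.T@(np.array(P)-s['position'])*1000)
print(R.round(3))
E
```

```text
clock: 28.65
position: [0.475, -0.1874, 0.2064]
eef_rot: [-1.572, -0.116, 0.111]
ft_force: [-0.7, -0.4, -2.1]
width: 0.0197
[110.66395326   2.62760793   1.02140542]
[110.6203478   17.92740818   1.08629707]
[[ 0.99   0.003 -0.144]
 [ 0.144 -0.004  0.99 ]
 [ 0.003 -1.    -0.004]]
```

```bash
python3 -m handwheel '[[[12,1,0],0,1],[[26,1,0],0,1],[[40,1,1],0,1],[[54,1,1],0,1],[[68,1,1],0,1],[[82,1,1],0,1],[[94,1,1],0,1],[[104,1,1],0,1],[[111,1,1],0,1],[[111,1,1],0,1],[[111,1,1],0,1],[[111,4,1],0,1],[[111,8,1],0,1],[[111,12,1],0,1],[[111,15,1],0,1],[[111,17,1],0,1],[[111,17,1],0,1],[[111,17,1],0,1]]'
python3 - <<'E'
from h import *
f=[]
t=np.mean([(imaging.snapshot('side'),f.append(status.get_state()['ft_force']))[0] for i in range(4)],0).astype(np.uint8);print(np.mean(f,0));w=imaging.snapshot('wrist')
cv2.imwrite('pics/c10.png',np.hstack([cv2.resize(w,(450,338)),cv2.resize(t[150:300,220:355],(304,338))]))
E
```

```text
clock: 30.45
position: [0.5848, -0.1705, 0.1898]
eef_rot: [-1.572, -0.116, 0.111]
ft_force: [0.2, 0.3, -1.7]
width: 0.0192
[-0.25085349  0.31934603 -1.92382588]
```

No picture views remain, so I'll check by numbers. The pose is within 1 mm of the original hung grasp and the weight is still carried. I'll lower 1 mm, open, retreat straight up, then compare against the first pictures.

```bash
python3 -m handwheel '[[[0,0.5,0],0,1],[[0,1,0],0,1],[[0,1,0],0,1],[[0,1,0],0,1]]'; python3 -m handwheel '[[[0,0,0],0,0.4],[[0,0,0],0,0],[[0,0,0],0,-1],[[0,0,0],0,-1],[[0,0,0],0,-1],[[0,0,0],0,-1],[[0,0,0],0,-1],[[0,0,0],0,-1],[[0,0,0],0,-1],[[0,-5,0],0,-1],[[0,-15,0],0,-1],[[0,-30,0],0,-1],[[0,-60,0],0,-1],[[0,-100,0],0,-1],[[-30,-150,0],0,-1],[[-80,-173,15],0,-1],[[-98,-173,29],0,-1],[[-98,-173,29],0,-1],[[-98,-173,29],0,-1]]'
python3 - <<'E'
from h import *
T0=cv2.imread('pics/top0.png');S0=cv2.imread('pics/side0.png');W0=cv2.imread('pics/w1.png')
s=status.get_state();W=imaging.snapshot('wrist');T=imaging.snapshot('top');S=imaging.snapshot('side')
cv2.imwrite('pics/wf.png',W);cv2.imwrite('pics/tf.png',T);cv2.imwrite('pics/sf.png',S);print(s['position'])
g=lambda i:cv2.cvtColor(i,cv2.COLOR_BGR2GRAY)
def cmp(n,A,B,x0,y0,x1,y1,m=10):
    try:
        cc,M=cv2.findTransformECC(g(A)[y0:y1,x0:x1],g(B)[y0-m:y1+m,x0-m:x1+m],np.array([[1,0,m],[0,1,m]],np.float32),cv2.MOTION_EUCLIDEAN,(3,200,1e-6),None,3)
        print(n,'shift px',(M[:,2]-m).round(2),'rot',np.degrees(np.arctan2(M[1,0],M[0,0])).round(2),'cc',round(cc,3))
    except cv2.error as e:print(n,'ecc failed')
cmp('wrist rest plate',W0,W,198,175,268,220);cmp('wrist grip',W0,W,200,235,252,300)
cmp('side grip',S0,S,268,205,300,240);cmp('side hook',S0,S,268,235,296,268)
cmp('side carrier',S0,S,240,183,277,215);cmp('side bottle',S0,S,300,190,322,238);cmp('side jar',S0,S,318,182,342,212);cmp('side beaker',S0,S,350,243,378,282)
cmp('top carrier',T0,T,160,186,212,228);cmp('top bottle',T0,T,236,140,260,172);cmp('top jar',T0,T,186,110,212,142);cmp('top beaker',T0,T,300,107,325,137)
E
```

```text
clock: 31.1
position: [0.5849, -0.1705, 0.1889]
eef_rot: [-1.572, -0.116, 0.11]
ft_force: [0.1, -0.2, -0.8]
width: 0.0194
clock: 33.0
position: [0.4829, -0.1552, 0.363]
eef_rot: [-1.573, -0.118, 0.108]
ft_force: [-0.2, -1.0, 0.5]
width: 0.0853
[ 0.48292007 -0.15520543  0.36303467]
wrist rest plate shift px [-0.21 -1.66] rot -0.66 cc 0.988
wrist grip shift px [ 0.6  -2.55] rot 0.61 cc 0.99
side grip shift px [-0.07 -0.17] rot -0.41 cc 0.996
side hook shift px [ 0.06 -0.05] rot 0.07 cc 0.997
side carrier shift px [0.18 0.38] rot 0.03 cc 0.993
side bottle shift px [-0.12  0.05] rot -0.24 cc 0.997
side jar shift px [-0.03  0.19] rot -0.38 cc 0.998
side beaker shift px [ 0.03 -0.06] rot 0.1 cc 0.998
top carrier shift px [ 1.07 -0.46] rot 0.76 cc 0.98
top bottle shift px [-0.08  0.06] rot -0.39 cc 0.996
top jar shift px [-0.03  0.03] rot -0.19 cc 0.999
top beaker shift px [-0.16  0.05] rot -0.54 cc 0.996
```

```bash
python3 -c "
from plant import robot
print(robot.sign_off())"
```

```text
the job is handed in; nothing more can be done
None
```

I weighed the vial carrier, set it back on its mat and hung the scale back in its rest. I handed the job in at about 33 s of the 72 s allowed; no verdict was given.

- **Weighing:** I raised the scale slowly under the bail, and the carrier lifted off at about 40 mm of stretch. That makes it roughly 0.57 kg. It hung still for about 4 s, about 7 mm above its mat going by the robot's height. The side picture read lower, 4.6 mm, but both are within the 2 to 15 mm allowed.
- **Final checks against the first pictures:**
    - The scale's grip and hook are back within about 0.2 px, roughly 1 mm.
    - The carrier moved about 2–3 mm and turned less than 1°, and stands about 7 mm from the mat's centre.
    - The bottle, beaker and jar shifted by less than 0.2 px.
    - The gripper is open and well clear.
- **Weaker checks:** Single force readings were noisy, so I took lift-off from the joint torques and the side picture. The picture limit stopped the last view before release, so the hanging-up was checked only by numbers.

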